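# Hook the chipper's return spring onto its post with the spring puller

### The arm

A 6-joint arm with a two-finger parallel gripper is mounted at the origin on a cart in front of the work surface, level with it; the furniture and walls round the work are solid. World frame = base frame: x ahead of the robot, y to its left, z up, the work surface at z = 0. Lengths are in m, angles in degrees, forces in N, time in s.
With the tool pointing down it reaches from about 0.35 to 0.875 m from the base axis. Payload 4.2 kg.
Tool frame: the origin (TCP) lies at the very end of the fingers, on their centre line; the grasp point (between the pads) lies 19 mm behind it; z points along the fingers, y is the line along which they close (so a half turn about z gives the same grasp; the last joint's range is limited). The gripper opens to 87 mm and grips with 3 to 60 N. Pads are 19 mm wide; open, the fingers measure 117 mm over their backs; the gripper's body (75 mm by 190 mm) begins 51 mm behind the grasp point.
Start: joints at [86.78, 22.042, 0.453, 0, -68.411, -14.817], TCP at [0.193, 0.594, 0.223] pointing down, gripper open.
Joint ranges: [-179.83, 179.83], [-69.29, 118.12], [-61.27, 80.66], [-181.25, 117.63], [-171.15, -9.14], [-177.46, 177.46]. Speed limits (degrees/s): [159.86, 159.86, 180, 180, 180, 180].

### API

Orientations are given as a 3x3 rotation matrix whose columns are the frame's x, y, z axes.
In Python, from station import sense, optics, r gives the robot as it stands. The module is installed in compiled form; this text tells all that it offers.
- The arm moves only by the shell command python3 -m pendant 'ROWS' [OPENING]. ROWS is JSON, a list that holds one entry, the list of rows, each a list of 4 numbers: the shift along the tool's x, y, z normalised to -1 to 1, where 1 is 100 mm, then the turn about the tool's z normalised to -1 to 1, where 1 is 2 rad. A call has 1 to 8 rows; each row is the pose to reach, as a shift and turn from the pose commanded when the call began, along the tool's axes at that moment; what a row does not reach only later rows make up. A row lasts 1/10 s, in which the tool goes at most 50 mm and 8.59 degrees, less where a joint would pass 70% of its speed; a pose out of reach is approached as far as the arm can. A call with a number of a shift or a turn outside -1 to 1 is refused whole. A call with a gripper value outside its range is refused whole. OPENING is the closure, from 0 (fully open) to 1 (shut), set as the call begins (- or left out, the last holds). The fingers move at their own pace and stop on an object; the grip force is fixed at half the most. Time passes only in rows, so rows that repeat a pose let the fingers close. It gives the time, the measured TCP pose, the force, the opening and the grip force at its end, in the units of the state.
- sense(): the state, without advancing time (a new reading comes with each control period).
- optics.capture(name): name is "side" or "top"; returns the picture (420x560x3 uint8, red, green, blue); there is no depth.
- optics.get_calibration(name): a dict with "camera_matrix" (3x3 intrinsics, pixels), "distortion" ([k1, k2, p1, p2, k3] as OpenCV has them; the pictures are not rectified), "camera_from_world" (4x4, takes a point from world to camera coordinates). Camera axes: x right, y down, z forward; pixel columns grow to the right and rows downward; lengths in m; the calibration is good to about 2 mm. A picture is of the moment at which its call begins. get_calibration takes no time and is no camera call.
- r.finish_job(): hands the job in; it is judged then, once.
The state is a dict: "time_s": time; "joints": joint angles; "joint_velocities": joint speeds; "effort": joint torques, N m; "tcp_pos": TCP position; "ee_rot": TCP orientation; "wrist_force": force on the tool from outside, world axes, zero at the start; "moment": the same for the moment, N m; "gripper_width": opening from 0.0 (shut) to 1.0 (fully open); "gripper_force": force on a finger pad.
Only numpy, scipy, OpenCV 4.12 (cv2) and the standard library are available. Lean on these libraries where they do the work, as an engineer would, in place of code of your own. Each camera call takes 0.05 s, during which the arm holds its last target. There are 200 camera calls.

### The job

Take the blue-handled spring puller from its grey stand, put its pin down through the round eye at the yellow end of the vegetable chipper's return spring, stretch the spring and swing it sideways until its hook lies round the red-capped post, then ease it back so that the spring stays hooked there by its own pull. Do not touch the spring with the gripper or the arm: use the puller. Finally stand the puller upright in its stand again and let go.

Things in the scene. Friction and masses are not known exactly. Their poses are not given: they have to be found in the camera images.
- puller_handle (a point): Centre of the blue square handle of the loose spring puller (24 x 24 mm, 52 mm tall; tool 0.1 to 0.15 kg). z is up along the tool, x and y square to the flats. Below it a round steel guard, 60 mm wide, 5 mm thick, its underside 31 mm below this point, then a straight 9 mm pin down the axis. At the start it stands upright in the grey stand, guard on the stand's top.
- puller_tip (a point): Lowest point of the puller's pin, on the tool's axis, 89 mm below the handle centre and 58 mm below the guard's underside. The pin's lowest 12 mm are a ball, 12 mm wide; above it the pin is 9 mm thick.
- spring_eye (a point): Centre of the round yellow eye at the spring's free end: level ring of 6 mm wire, 28 mm inside, 44 mm above the table. x runs along the spring away from its pivot, y to the side the lip is on. It stretches along x, swings level, cannot rise. Lies 17 mm to +y of the spring's centre line and, slack, 155 mm along it from the pivot. When pulled, its centre trails the pin by 9.5 mm.
- hook_seat (a point): Middle of the yellow J hook's mouth, where the post belongs; 27 mm behind (-x of) the eye centre, same axes. 6 mm wire, centres: shank 17 mm to -y, front bar 7 mm to +x, lip 17 mm to +y, its wire end 12 mm to -x of here. The mouth is open to -x between lip and shank: the lip passes the post on its far (+x) side, then the hook comes back. Hooked, the post settles against the lip, 10 mm to +y.
- anchor_post (a point): Axis of the fixed upright brass post with red cap on the chipper's base, at the spring's height (44 mm); post 8 mm thick, cap 13 mm wide, top 58 mm above the table. x points from the spring's pivot to the post. The base is a steel plate 300 x 150 mm, long along x, its top 16 mm above the table, reaching 95 mm beyond the post; two red lugs stand behind the pivot.
- spring_swing (a joint): Level swing of the spring about its pivot stud, whose axis is 165 mm from the post along the post's -x. rad; 0: spring along the post's x; positive towards the post's +y. Light friction: it stays where left. Starts at -0.5 to -0.35 (aside, to the post's -y); hooked, about -0.16.
- spring_stretch (a joint): Stretch of the spring, m: 0 slack, at most 0.085. Pull = 70 N/m x (stretch + 0.008 m): 3 N hooked (stretch about 0.035), 5.1 N at 0.065, where the lip passes the post at least 10 mm clear.
- stand_hole (a point): Centre of the 31 mm hole in the top plate of the fixed grey puller stand (plate 74 x 74 mm; this point is on its top, 66 mm above the table). The puller's pin hangs in the hole, its guard rests on the plate.

How it is judged:
By the outcome, as a careful person would: the job done as asked, in the order asked, and still so for the second after the job is handed in, with the robot touching nothing.
It also fails if it takes over 54 s, if anything falls off the work surface, if the arm or the gripper's body presses on something with over 40 N, if the wrist force passes 120 N, or if a joint passes its speed limit or range.

## Working session

There is one attempt and no reset: what is moved stays moved. The work goes in short steps, Python scripts to look and compute and a shell command to move; the robot and the scene stay as the last step left them, time stands still between calls to the robot, and variables do not carry over. Pictures are saved under pics/ and viewed, at most 10 in all, crops included, and the job is handed in when it is done.

```bash
mkdir -p pics; cat > h.py <<'E'
import numpy as np, cv2
from station import sense, optics, r
def cal(n):
    c=optics.get_calibration(n); return np.array(c["camera_matrix"],float),np.array(c["distortion"],float),np.array(c["camera_from_world"],float)
def ray(n,uv):
    K,d,T=cal(n); p=cv2.undistortPoints(np.array([[uv]],float),K,d)[0,0]
    R,t=T[:3,:3],T[:3,3]; return -R.T@t, R.T@np.array([p[0],p[1],1.])
def onz(n,uv,z):
    o,v=ray(n,uv); return o+v*(z-o[2])/v[2]
def proj(n,P):
    K,d,T=cal(n); return cv2.projectPoints(np.array([P],float),cv2.Rodrigues(T[:3,:3])[0],T[:3,3],K,d)[0][0,0]
def tri(u1,u2):
    o1,v1=ray("top",u1);o2,v2=ray("side",u2)
    s=np.linalg.lstsq(np.c_[v1,-v2],o2-o1,rcond=None)[0]
    a,b=o1+v1*s[0],o2+v2*s[1]; return (a+b)/2,np.linalg.norm(a-b)
def snap(n,f=None):
    im=optics.capture(n)
    if f: cv2.imwrite(f"pics/{f}.png",im[:,:,::-1])
    return im
E
python3 - <<'E'
from h import *
s=sense(); print(s)
for n in("top","side"):
    snap(n,n+"0"); K,d,T=cal(n); print(n,K[0,0],(-T[:3,:3].T@T[:3,3]).round(3),T[2,:3].round(2))
E
```

```text
{'time_s': 0.0, 'joints': array([ 8.67795104e+01,  2.20883012e+01,  3.80146034e-01, -2.87140155e-02,
       -6.84104438e+01, -1.48168413e+01]), 'joint_velocities': array([ 0.01553533, -0.00338976, -0.00014806, -0.1042795 ,  0.05540019,
       -0.09250362]), 'effort': array([ 2.24236605e-04, -3.90657377e+01,  1.87400472e+01,  4.21972588e+00,
        1.09543267e-02, -1.89014427e-04]), 'tcp_pos': array([0.19331689, 0.59372154, 0.22148873]), 'ee_rot': array([[ 9.50797735e-01, -3.09811762e-01, -5.81542911e-04],
       [-3.09812298e-01, -9.50795549e-01, -2.04045109e-03],
       [ 7.92273376e-05,  2.12022542e-03, -9.99997749e-01]]), 'wrist_force': array([-0.51531248,  0.57655246,  0.11179033]), 'moment': array([-0.02245303, -0.01272722,  0.02653521]), 'gripper_force': 0.0, 'gripper_width': 0.9991246639007204}
top 449.8321454707962 [0.342 0.055 1.122] [ 0.19  0.02 -0.98]
side 490.4954262611116 [ 0.506 -0.861  0.924] [ 0.02  0.74 -0.68]
```

View pics/top0.png

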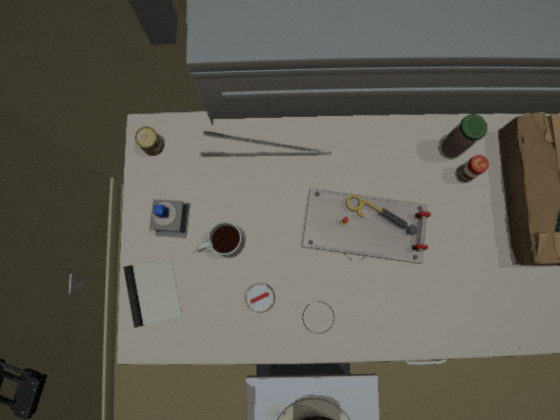

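View pics/side0.png

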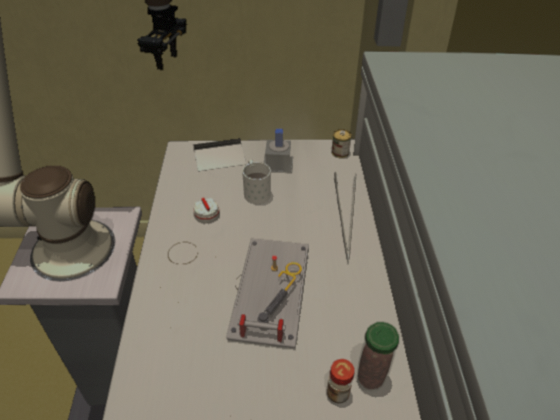

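The top view shows the stand with blue handle at about (162,212), the chipper plate spanning x 303–427, the pivot at (412,230), the red post at (345,220) and the eye at (354,203). The arm is off to the left of the table. Next I'll zoom in for exact pixels.

```bash
python3 - <<'E'
from h import *
t=cv2.imread("pics/top0.png"); s=cv2.imread("pics/side0.png")
def up(im,x,y,w,h,W,H): return cv2.resize(im[y:y+h,x:x+w],(W,H),interpolation=cv2.INTER_CUBIC)
a=up(t,300,185,133,80,798,300*0+480)
cv2.imwrite("pics/z1.png",a)
b=np.hstack([up(t,145,195,50,50,400,400),up(s,255,120,50,60,333,400)])
cv2.imwrite("pics/z2.png",b)
for n,im in(("top",t),("side",s)):
    h=cv2.cvtColor(im,cv2.COLOR_BGR2HSV)
    for c,lo,hi in(("blue",(105,120,50),(130,255,255)),("yellow",(18,110,90),(35,255,255)),("red",(0,150,80),(6,255,255))):
        m=cv2.inRange(h,lo,hi); k,l,st,ce=cv2.connectedComponentsWithStats(m)
        for i in range(1,k):
            if st[i,4]>5: print(n,c,st[i],ce[i].round(1))
E
```

```text
top blue [154 205  11  12 106] [158.8 209.8]
top yellow [346 195  37  22 175] [360.4 204.7]
top yellow [341 220   6   5  13] [342.9 222.7]
top red [471 156  17  17 140] [479.2 163.9]
top red [420 212  10   4  31] [424.5 213.5]
top red [343 218   5   4  16] [345.  219.5]
top red [417 244  10   5  31] [421.6 246.3]
top red [251 293  17  10  44] [259.1 297.4]
side blue [276 130   6   2  11] [278.3 130.5]
side yellow [333 129  18  11 119] [341.6 134.9]
side yellow [  0 238  22  46 519] [  6.9 253.6]
side yellow [134 238   9  25 115] [137.6 247.7]
side yellow [278 262  24  29 189] [290.7 273.3]
side yellow [271 265   6   6  22] [273.5 268. ]
side yellow [   0  305   76  115 6682] [ 30.5 369.8]
side red [202 198   7  12  29] [205.  203.2]
side red [273 256   3   4  10] [273.8 257.5]
side red [240 315   5  11  38] [242.1 319.9]
side red [278 320   5  11  42] [280. 325.]
side red [331 359  23  24 280] [342.1 371.4]
```

View pics/z1.png

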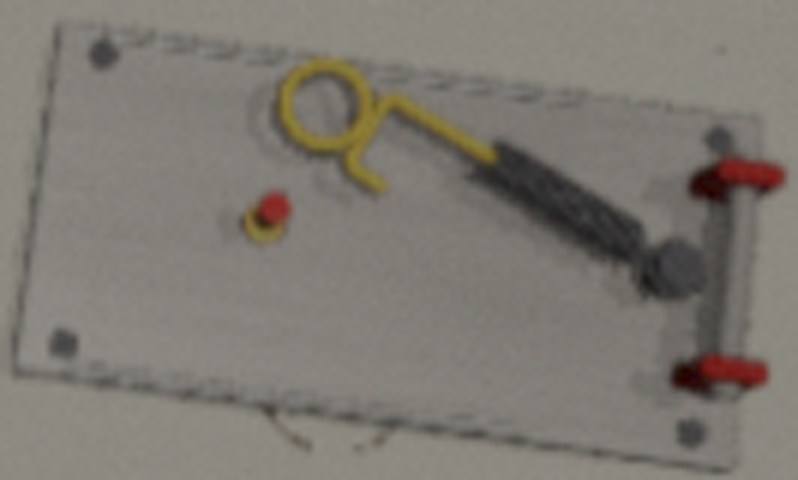

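View pics/z2.png

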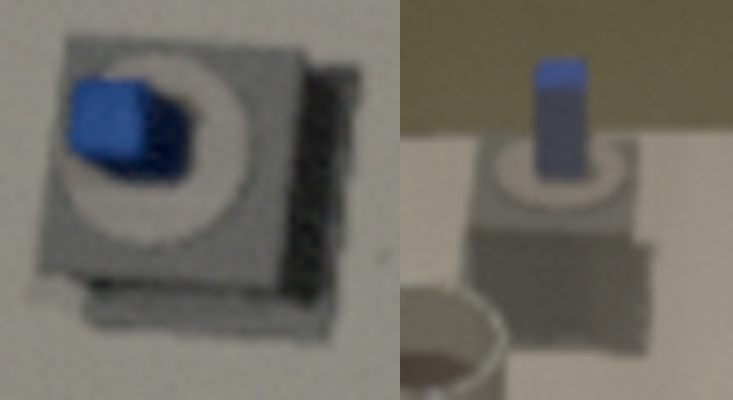

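Zoomed in, the eye ring is centred at z1 (327,106), the cap at (273,209) and the stud at (673,268). The guard circle is at z2 (157,150), the handle top at (108,115), and the stand plate corners are clear.

```bash
python3 - <<'E'
from h import *
np.set_printoptions(precision=4,suppress=True)
Z1=lambda p,z:onz("top",((p[0]+.5)/6-.5+300,(p[1]+.5)/6-.5+185),z)
Z2=lambda p,z:onz("top",((p[0]+.5)/8-.5+145,(p[1]+.5)/8-.5+195),z)
eye=Z1((327,106),.044);post=Z1((273,209),.058);piv=Z1((673,268),.055)
print("eye",eye,"post",post,"piv",piv,np.linalg.norm((piv-post)[:2]),np.linalg.norm((eye-piv)[:2]))
c=[Z1(p,.016) for p in((57,22),(15,375),(728,470),(760,115))]
print("plate",np.array(c)); 
ux=(c[0]-c[3])+(c[1]-c[2]);ux/=np.linalg.norm(ux);print("ux",ux,"postdir",(post-piv)/np.linalg.norm(post-piv),"piv by edges",post-.165*ux)
print("plate along dir",[np.dot(q-post,ux) for q in c])
top=Z2((108,115),.123);g=Z2((157,150),.071)
st=[Z2(p,.066) for p in((67,35),(305,50),(275,290),(40,272))]
print("htop",top,"guard",g,"stand",np.mean(st,0));print(np.array(st))
hc=[Z2(p,.123) for p in((75,85),(145,82),(140,152),(73,145))];print("handle corners",np.array(hc))
# side checks
for n,P in(("eye",eye),("post",post),("htop",top)): print(n,"side",proj("side",P))
E
```

```text
eye [ 0.5647 -0.1151  0.044 ] post [ 0.5203 -0.0892  0.058 ] piv [ 0.4931 -0.2488  0.055 ] 0.1619504953887562 0.15166471593799077
plate [[ 0.6092 -0.0079  0.016 ]
 [ 0.4608  0.0142  0.016 ]
 [ 0.4146 -0.2767  0.016 ]
 [ 0.5624 -0.3016  0.016 ]]
ux [0.1571 0.9876 0.    ] postdir [0.1681 0.9856 0.0185] piv by edges [ 0.4944 -0.2521  0.058 ]
plate along dir [np.float64(0.09424794463806434), np.float64(0.092735982460578), np.float64(-0.20184870631090263), np.float64(-0.2032225294680784)]
htop [0.5435 0.345  0.123 ] guard [0.5429 0.3448 0.071 ] stand [0.5404 0.3417 0.066 ]
[[0.5802 0.3751 0.066 ]
 [0.5737 0.3014 0.066 ]
 [0.5004 0.3091 0.066 ]
 [0.5073 0.3811 0.066 ]]
handle corners [[0.5525 0.355  0.123 ]
 [0.5529 0.3345 0.123 ]
 [0.5325 0.3354 0.123 ]
 [0.535  0.355  0.123 ]]
eye side [292.8416 268.561 ]
post side [273.6536 256.573 ]
htop side [278.6826 130.0721]
```

```bash
cat > d.py <<'E'
import sys
from h import *
# python3 d.py x y z : shift in tool axes (normalised) from present TCP
s=sense();R=np.array(s["ee_rot"]);t=np.array([float(v) for v in sys.argv[1:4]])
print("t",round(s["time_s"],2),"tcp",np.round(s["tcp_pos"],4),"yaw(x axis)",np.degrees(np.arctan2(R[1,0],R[0,0])).round(2),"w",round(s["gripper_width"],3),"F",np.round(s["wrist_force"],1),"gf",round(s["gripper_force"],1))
print("shift/0.1:",(R.T@(t-s["tcp_pos"])/.1).round(3))
E
python3 -m pendant '[[[0.5,0.155,0,-0.0785],[1,0.31,0,-0.1575],[1,0.31,0,-0.1575],[1,0.31,0,-0.1575]]]' 0 
python3 -m pendant '[[[0.4,0.29,0,0],[0.8,0.58,0,0],[0.9,0.65,0,0]]]'
python3 -m pendant '[[[0.4,0.29,0,0],[0.8,0.58,0,0],[0.9,0.65,0,0]]]'
python3 -m pendant '[[[0.4,0.29,0,0],[0.8,0.55,0,0],[0.84,0.58,0,0],[0.84,0.58,0,0],[0.84,0.58,0,0]]]'
python3 d.py .5433 .345 .081
```

```text
time_s: 0.5
tcp_pos: [0.2801, 0.5326, 0.2222]
ee_rot: [[1.0, -0.003, -0.0], [-0.003, -1.0, -0.001], [-0.0, 0.001, -1.0]]
wrist_force: [-0.3, 0.2, -0.3]
gripper_width: 0.999
gripper_force: 0.0
time_s: 0.8
tcp_pos: [0.3707, 0.4671, 0.2222]
ee_rot: [[1.0, -0.003, -0.0], [-0.003, -1.0, -0.001], [-0.0, 0.001, -1.0]]
wrist_force: [1.0, 0.8, -0.2]
gripper_width: 1.003
gripper_force: 0.0
time_s: 1.1
tcp_pos: [0.4609, 0.4024, 0.2221]
ee_rot: [[1.0, -0.003, -0.0], [-0.003, -1.0, -0.001], [-0.0, 0.001, -1.0]]
wrist_force: [-1.1, -0.1, -0.3]
gripper_width: 1.002
gripper_force: 0.0
time_s: 1.6
tcp_pos: [0.5419, 0.3471, 0.2222]
ee_rot: [[1.0, 0.001, -0.001], [0.001, -1.0, -0.0], [-0.001, 0.0, -1.0]]
wrist_force: [-0.6, -0.3, 0.2]
gripper_width: 0.994
gripper_force: 0.0
t 1.6 tcp [0.5419 0.3471 0.2222] yaw(x axis) 0.08 w 0.994 F [-0.6 -0.3  0.2] gf 0.0
shift/0.1: [0.015 0.021 1.412]
```

```bash
python3 -m pendant '[[[0.01,0.02,0.3,0],[0.01,0.02,0.6,0],[0.01,0.02,0.9,0]]]' >/dev/null
python3 -m pendant '[[[0,0,0.25,0],[0,0,0.45,0],[0,0,0.52,0],[0,0,0.52,0],[0,0,0.52,0]]]' >/dev/null
python3 d.py .5433 .345 .081
python3 -m pendant '[[[0,0,0,0],[0,0,0,0],[0,0,0,0],[0,0,0,0],[0,0,0,0],[0,0,0,0],[0,0,0,0],[0,0,0,0]]]' 1
python3 d.py .5433 .345 .081
```

```text
t 2.4 tcp [0.5441 0.3452 0.0819] yaw(x axis) 0.1 w 1.004 F [0.  1.  0.7] gf 0.0
shift/0.1: [-0.008  0.002  0.009]
time_s: 3.2
tcp_pos: [0.544, 0.3439, 0.0805]
ee_rot: [[1.0, 0.0, -0.0], [0.0, -1.0, -0.0], [-0.0, 0.0, -1.0]]
wrist_force: [-0.2, -0.5, -0.6]
gripper_width: 0.354
gripper_force: 0.0
t 3.2 tcp [0.544  0.3439 0.0805] yaw(x axis) 0.01 w 0.354 F [-0.2 -0.5 -0.6] gf 0.0
shift/0.1: [-0.007 -0.011 -0.005]
```

```bash
python3 -m pendant '[[[0,0,0,0],[0,0,0,0],[0,0,0,0],[0,0,0,0],[0,0,0,0]]]' >/dev/null
python3 d.py .5433 .345 .081
python3 -m pendant '[[[0,0,-0.15,0],[0,0,-0.35,0],[0,0,-0.6,0],[0,0,-0.85,0],[0,0,-1,0]]]' >/dev/null
python3 -m pendant '[[[0,0,-0.2,0],[0,0,-0.35,0],[0,0,-0.4,0],[0,0,-0.4,0],[0,0,-0.4,0]]]' >/dev/null
python3 d.py .5647 -.1151 .2
python3 - <<'E'
from h import *
t=snap("top"); s=snap("side","side1")
R=cv2.resize(t[180:250,130:210],(480,420),interpolation=cv2.INTER_CUBIC)
S=cv2.resize(s[70:190,240:320],(280,420),interpolation=cv2.INTER_CUBIC)
cv2.imwrite("pics/l1.png",np.hstack([R,S])[:,:,::-1])
E
```

```text
t 3.7 tcp [0.544  0.3439 0.0805] yaw(x axis) 0.02 w 0.275 F [ 0.4  0.1 -0.5] gf 29.7
shift/0.1: [-0.007 -0.011 -0.005]
t 4.7 tcp [0.5434 0.3435 0.2193] yaw(x axis) -0.01 w 0.273 F [-0.3  0.2 -1.5] gf 29.7
shift/0.1: [0.214 4.586 0.198]
```

View pics/l1.png

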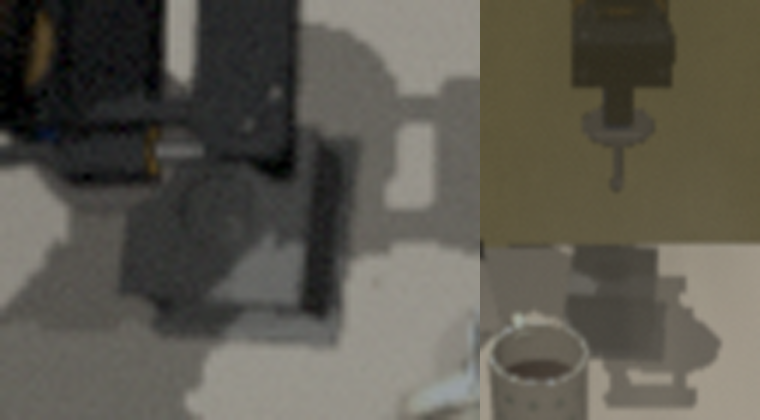

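The puller is held upright, with its ball tip at side (278.9,123). The empty stand hole shows in the top view at (166.5,214.5).

```bash
python3 - <<'E'
from h import *
hole=onz("top",((220+.5)/6-.5+130,(208+.5)/6-.5+180),.066);print("hole",hole)
o,v=ray("side",(136.5/3.5-.5+240,186.5/3.5-.5+70)); P=o+v*(.3435-o[1])/v[1];print("tip",P, "expected z",.2193-.073)
o,v=ray("side",(138.5/3.5-.5+240,126.5/3.5-.5+70)); P=o+v*(.3435-o[1])/v[1];print("guard",P)
E
```

```text
hole [0.54146316 0.34102652 0.066     ]
tip [0.54278557 0.3435     0.14908908] expected z 0.14629999999999999
guard [0.54407353 0.3435     0.20591267]
```

```bash
python3 -m pendant '[[[0.05,0.2,0,0],[0.1,0.55,0,0],[0.21,0.92,0,0]]]' >/dev/null
python3 -m pendant '[[[0,0.35,0,0],[0,0.7,0,0],[0,0.92,0,0]]]' >/dev/null
python3 -m pendant '[[[0,0.35,0,0],[0,0.7,0,0],[0,0.92,0,0]]]' >/dev/null
python3 -m pendant '[[[0,0.35,0,0],[0,0.7,0,0],[0,0.92,0,0]]]' >/dev/null
python3 -m pendant '[[[0,0.35,0,0.06],[0,0.6,0,0.12],[0,0.8,0,0.175],[0,0.9,0,0.175],[0,0.9,0,0.175],[0,0.9,0,0.175]]]' >/dev/null
python3 d.py .5647 -.1151 .14
python3 - <<'E'
from h import *
t=snap("top"); s=snap("side")
R=cv2.resize(t[175:245,310:390],(400,350),interpolation=cv2.INTER_CUBIC)
S=cv2.resize(s[200:300,240:320],(280,350),interpolation=cv2.INTER_CUBIC)
cv2.imwrite("pics/l2.png",np.hstack([R,S])[:,:,::-1])
E
```

```text
t 6.6 tcp [ 0.5649 -0.1139  0.2203] yaw(x axis) -19.96 w 0.275 F [ 0.2  0.6 -2. ] gf 29.7
shift/0.1: [0.003 0.012 0.803]
```

View pics/l2.png

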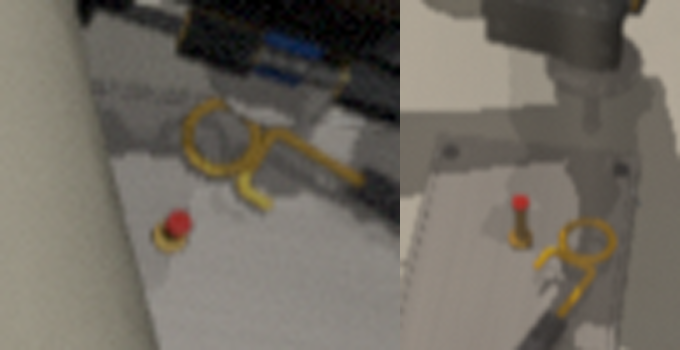

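```bash
python3 -m pendant '[[[0,0.01,0.3,0],[0,0.01,0.6,0],[0,0.01,0.85,0],[0,0.01,0.9,0],[0,0.01,0.9,0]]]' >/dev/null
python3 d.py .5647 -.1151 .099
python3 -m pendant '[[[0,0,0.08,0],[0,0,0.16,0],[0,0,0.24,0],[0,0,0.3,0],[0,0,0.3,0]]]' >/dev/null
python3 d.py .5647 -.1151 .099
python3 - <<'E'
from h import *
t=snap("top"); s=snap("side")
R=cv2.resize(t[175:245,310:390],(400,350),interpolation=cv2.INTER_CUBIC)
S=cv2.resize(s[210:300,250:320],(272,350),interpolation=cv2.INTER_CUBIC)
cv2.imwrite("pics/l3.png",np.hstack([R,S])[:,:,::-1])
E
```

```text
t 7.2 tcp [ 0.5647 -0.1145  0.1302] yaw(x axis) -19.94 w 0.282 F [ 0.7 -0.5 -1. ] gf 29.7
shift/0.1: [0.002 0.006 0.312]
t 7.7 tcp [ 0.564  -0.1151  0.0994] yaw(x axis) -20.05 w 0.278 F [-0.1  0.3 -1.9] gf 29.7
shift/0.1: [ 0.007 -0.002  0.004]
```

View pics/l3.png

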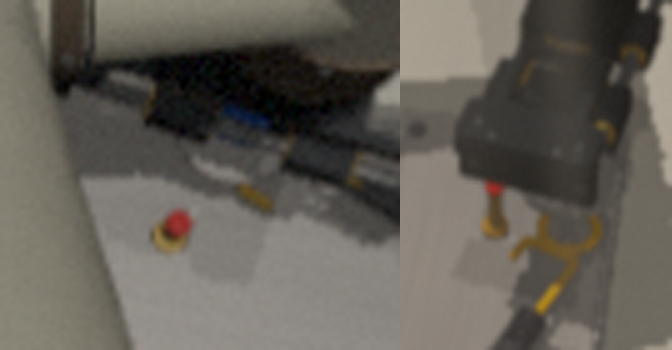

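Vertical force is unchanged, and the side view shows the pin inside the ring. Now I'll compute the waypoints.

```bash
cat > w.py <<'E'
from h import *
import sys
post=np.array([.5203,-.0892]);ux=np.array([.161,.987]);ux/=np.linalg.norm(ux);uy=np.array([-ux[1],ux[0]]);pv=post-.165*ux
def P(s,q,e):
    D=np.hypot(.155+s,.017)+e;a=q+np.arctan2(.017,.155+s);return pv+D*(np.cos(a)*ux+np.sin(a)*uy)
st=sense();R=np.array(st["ee_rot"]);c=st["tcp_pos"]
d=c[:2]-pv;print("t",st["time_s"],"tcp",c.round(4),"F",st["wrist_force"].round(1),"F along",round(float(st["wrist_force"][:2]@d/np.linalg.norm(d)),2),"w",round(st["gripper_width"],3))
L=np.hypot(*d)-.0095
s=np.sqrt(L**2-.017**2)-.155; print("now s,q (if pulling)",s.round(4),(np.arctan2(d@uy,d@ux)-np.arctan2(.017,.155+s)).round(3))
for a in sys.argv[1:]:
    s,q,e=eval(a); p=P(s,q,e); print(a,p.round(4),(R.T[:2,:2]@(p-c[:2])/.1).round(3))
E
python3 w.py .035,-.43,.0095 .07,-.43,.0095
```

```text
t 7.8 tcp [ 0.5648 -0.1152  0.1005] F [ 0.2 -0.5 -1.1] F along -0.32 w 0.278
now s,q (if pulling) -0.0113 -0.435
.035,-.43,.0095 [ 0.5902 -0.0765] [ 0.106 -0.45 ]
.07,-.43,.0095 [ 0.6098 -0.0476] [ 0.191 -0.789]
```

```bash
python3 -m pendant '[[[0.05,-0.2,0,0],[0.09,-0.36,0,0],[0.13,-0.52,0,0],[0.16,-0.66,0,0],[0.19,-0.79,0,0],[0.19,-0.79,0,0],[0.19,-0.79,0,0]]]' >/dev/null
python3 w.py .07,-.38,.0095 .07,-.32,.0095 .07,-.26,.0095 .07,-.2,.0095 .07,-.15,.0095 .07,-.1,.0095
python3 - <<'E'
from h import *
t=snap("top"); s=snap("side")
R=cv2.resize(t[165:245,300:400],(400,320),interpolation=cv2.INTER_CUBIC)
S=cv2.resize(s[190:300,240:330],(262,320),interpolation=cv2.INTER_CUBIC)
cv2.imwrite("pics/l4.png",np.hstack([R,S])[:,:,::-1])
E
```

```text
t 8.5 tcp [ 0.6089 -0.0474  0.1001] F [-3.1 -3.3 -1.4] F along -4.44 w 0.275
now s,q (if pulling) 0.0697 -0.426
.07,-.38,.0095 [ 0.5994 -0.042 ] [-0.107 -0.018]
.07,-.32,.0095 [ 0.5867 -0.036 ] [-0.247 -0.031]
.07,-.26,.0095 [ 0.5735 -0.0309] [-0.388 -0.035]
.07,-.2,.0095 [ 0.5601 -0.0265] [-0.529 -0.03 ]
.07,-.15,.0095 [ 0.5488 -0.0234] [-0.647 -0.02 ]
.07,-.1,.0095 [ 0.5373 -0.021 ] [-0.763 -0.003]
```

View pics/l4.png

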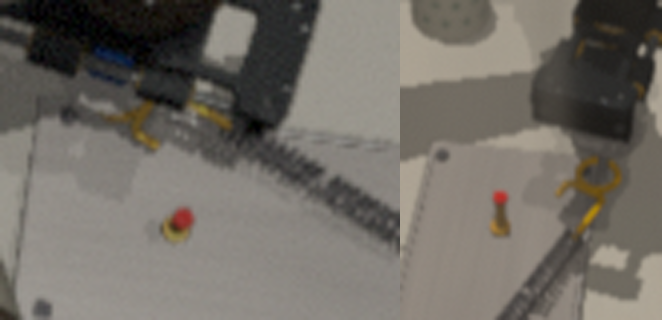

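The spring is stretched, with the eye ring at about side (307.7,251) and the lip well past the post. Checking the true stretch from that pixel.

```bash
python3 - <<'E'
from h import *
from w import pv,ux,uy
e=onz("side",(240+198.5/2.911-.5,190+178.5/2.909-.5),.044)[:2];d=e-pv;L=np.hypot(*d);s=np.sqrt(L**2-.017**2)-.155
print(e,"s",s,"q",np.arctan2(d@uy,d@ux)-np.arctan2(.017,.155+s))
print([sense()["wrist_force"].round(2)])
E
```

```text
t 8.6 tcp [ 0.6086 -0.0479  0.1001] F [-2.9 -4.3 -1.7] F along -5.21 w 0.275
now s,q (if pulling) 0.0691 -0.427
[ 0.60332633 -0.06005982] s 0.06540946444287477 q -0.43396610805486596
[array([-2.94, -4.33, -1.7 ])]
```

```bash
python3 -m pendant '[[[-0.1,-0.06,0,0],[-0.24,-0.075,0,0],[-0.38,-0.08,0,0],[-0.52,-0.075,0,0],[-0.64,-0.065,0,0],[-0.76,-0.05,0,0],[-0.76,-0.05,0,0],[-0.76,-0.05,0,0]]]' >/dev/null
python3 w.py .055,-.1,.0095 .045,-.1,.0095 .037,-.1,.0095 .036,-.13,.003 .036,-.164,0
python3 - <<'E'
from h import *
t=snap("top"); s=snap("side")
R=cv2.resize(t[165:245,300:400],(400,320),interpolation=cv2.INTER_CUBIC)
S=cv2.resize(s[190:300,230:320],(262,320),interpolation=cv2.INTER_CUBIC)
cv2.imwrite("pics/l5.png",np.hstack([R,S])[:,:,::-1])
E
```

```text
t 9.4 tcp [ 0.5394 -0.0173  0.1008] F [-0.7 -6.8 -1.5] F along -6.79 w 0.272
now s,q (if pulling) 0.074 -0.104
.055,-.1,.0095 [ 0.5334 -0.0355] [0.006 0.191]
.045,-.1,.0095 [ 0.5307 -0.0451] [0.014 0.291]
.037,-.1,.0095 [ 0.5286 -0.0528] [0.021 0.371]
.036,-.13,.003 [ 0.533  -0.0613] [0.091 0.435]
.036,-.164,0 [ 0.5387 -0.0656] [0.16  0.457]
```

View pics/l5.png

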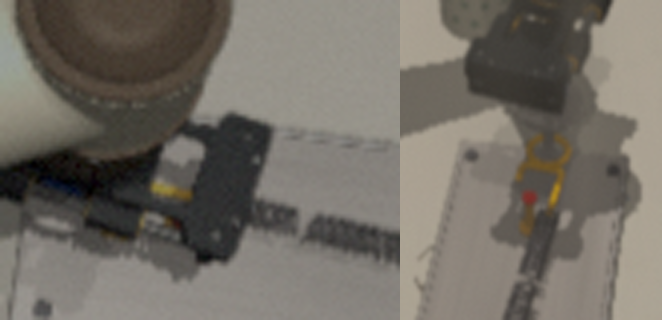

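The eye ring is at l5 (549,152), with the cap at (530,198) between the lip (523,178) and the shank (556,193). I'll compute post position in hook coordinates from this.

```bash
python3 - <<'E'
from h import *
from w import pv,ux,uy,post
S=lambda p,z:onz("side",(230+(p[0]-400+.5)/2.911-.5,190+(p[1]+.5)/2.909-.5),z)[:2]
e=S((549,152),.044);d=e-pv;L=np.hypot(*d);s=np.sqrt(L**2-.017**2)-.155;q=np.arctan2(d@uy,d@ux)-np.arctan2(.017,.155+s)
print("eye",e,"s",s,"q",q)
sx=np.cos(q)*ux+np.sin(q)*uy;sy=np.array([-sx[1],sx[0]])
for n,p in(("post top-view",post),("cap side",S((530,198),.058)),("lip",S((523,178),.044)),("shank",S((556,193),.044))):
    v=p-(e-.027*sx);print(n,p,"rel seat x,y mm",(v@sx*1e3).round(1),(v@sy*1e3).round(1))
E
```

```text
t 9.5 tcp [ 0.5396 -0.0173  0.1008] F [-1.2 -6.  -0.5] F along -6.12 w 0.274
now s,q (if pulling) 0.074 -0.105
eye [ 0.53923539 -0.02889804] s 0.07210555523278397 q -0.11415764583804244
post top-view [ 0.5203 -0.0892] rel seat x,y mm -36.2 1.8
cap side [ 0.52183366 -0.09286075] rel seat x,y mm -39.3 -0.7
lip [ 0.51672242 -0.05816356] rel seat x,y mm -7.3 13.7
shank [ 0.54359592 -0.07542338] rel seat x,y mm -16.6 -16.9
```

```bash
python3 -m pendant '[[[0.005,0.12,0,0],[0.01,0.24,0,0],[0.02,0.33,0,0],[0.03,0.38,0,0],[0.07,0.42,0,0],[0.11,0.45,0,0],[0.15,0.46,0,0],[0.15,0.46,0,0]]]' >/dev/null
python3 w.py .036,-.164,0
python3 - <<'E'
from h import *
t=snap("top"); s=snap("side")
R=cv2.resize(t[165:245,300:400],(400,320),interpolation=cv2.INTER_CUBIC)
S=cv2.resize(s[200:310,230:320],(262,320),interpolation=cv2.INTER_CUBIC)
cv2.imwrite("pics/l6.png",np.hstack([R,S])[:,:,::-1])
E
```

```text
t 10.3 tcp [ 0.5393 -0.0648  0.1005] F [ 0.1  0.  -1.1] F along 0.06 w 0.273
now s,q (if pulling) 0.0275 -0.17
.036,-.164,0 [ 0.5387 -0.0656] [-0.002  0.01 ]
```

View pics/l6.png

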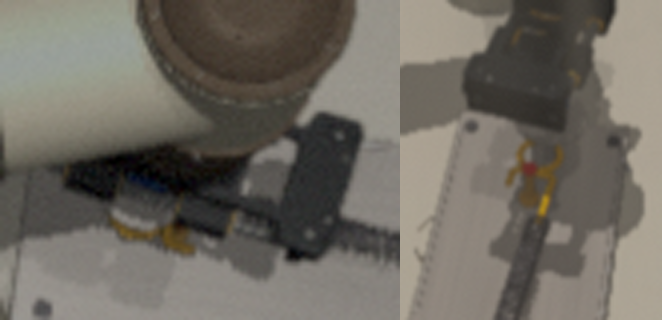

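Wrist force is zero with the pin at the predicted eye centre, and the cap sits inside the hook mouth, so it is hooked. Lifting out gently.

```bash
python3 -m pendant '[[[0,0.01,-0.08,0],[0,0.01,-0.16,0],[0,0.01,-0.24,0],[0,0.01,-0.3,0]]]' |grep -E "force|pos"
python3 -m pendant '[[[0,0,-0.2,0],[0,0,-0.5,0],[0,0,-0.8,0],[0,0,-0.9,0],[0,0,-0.9,0]]]' |grep -E "force|pos"
python3 -m pendant '[[[0,0,0,-0.06],[0,0,0,-0.12],[0,0,0,-0.175],[0,0,0,-0.175],[0,0,0,-0.175]]]' >/dev/null
python3 d.py .541 .3413 .22
```

```text
tcp_pos: [0.5385, -0.0658, 0.1319]
wrist_force: [-0.9, -0.2, -1.1]
gripper_force: 29.8
tcp_pos: [0.5387, -0.0657, 0.2222]
wrist_force: [0.2, 0.3, -1.4]
gripper_force: 29.8
t 11.8 tcp [ 0.5372 -0.0659  0.2191] yaw(x axis) -0.13 w 0.271 F [-0.5 -0.2 -1.8] gf 29.8
shift/0.1: [ 0.028 -4.072 -0.01 ]
```

```bash
python3 -m pendant '[[[0,-0.2,0,0],[0,-0.55,0,0],[0.02,-0.9,0,0]]]' >/dev/null
python3 -m pendant '[[[0,-0.35,0,0],[0,-0.7,0,0],[0,-1,0,0]]]' >/dev/null
python3 -m pendant '[[[0,-0.35,0,0],[0,-0.7,0,0],[0,-1,0,0]]]' >/dev/null
python3 -m pendant '[[[0,-0.35,0,0],[0,-0.7,0,0],[0,-1,0,0],[0,-1.0,0,0],[0,-1.0,0,0]]]' >/dev/null
python3 -m pendant '[[[0,-0.1,0,0],[0,-0.17,0,0],[0,-0.17,0,0],[0,-0.17,0,0]]]' >/dev/null
python3 d.py .541 .3413 .0805
python3 - <<'E'
from h import *
s=snap("side","side7")
h=cv2.cvtColor(s,cv2.COLOR_RGB2HSV);m=cv2.inRange(h,(18,110,90),(35,255,255));m[:230]=0
k,l,st,ce=cv2.connectedComponentsWithStats(m)
print([(st[i].tolist(),ce[i].round(1)) for i in range(1,k) if st[i,4]>5 and 250<ce[i][0]<320])
from w import P,pv,ux,uy
q=-.164;sx=np.cos(q)*ux+np.sin(q)*uy;sy=np.array([-sx[1],sx[0]])
for n,a in(("eye",(.191,.017)),("lipend",(.152,.034)),("barlip",(.171,.034)),("shank end",(.150,0))):
    print(n,proj("side",np.r_[pv+a[0]*sx+a[1]*sy,.044]).round(1))
E
```

```text
t 13.6 tcp [0.5399 0.3409 0.2206] yaw(x axis) -0.01 w 0.275 F [-0.2 -0.6 -1.1] gf 29.8
shift/0.1: [ 0.011 -0.004  1.401]
[([266, 247, 20, 29, 170], array([277. , 259.6]))]
t 13.65 tcp [0.5399 0.3408 0.2206] F [ 0.6  0.2 -1.4] F along 0.28 w 0.277
now s,q (if pulling) 0.4299 0.055
eye [281.1 253. ]
lipend [269.4 263.1]
barlip [271.9 257.4]
shank end [283. 267.]
```

The yellow blob's extent matches the hooked pose. Lowering the puller into the stand.

```bash
python3 -m pendant '[[[0.01,0,0.25,0],[0.01,0,0.5,0],[0.01,0,0.75,0],[0.01,0,0.9,0],[0.01,0,1,0]]]' |grep -E "force|pos"
python3 -m pendant '[[[0,0,0.12,0],[0,0,0.24,0],[0,0,0.34,0],[0,0,0.385,0],[0,0,0.385,0],[0,0,0.385,0]]]' |grep -E "force|pos"
```

```text
tcp_pos: [0.5405, 0.3403, 0.1191]
wrist_force: [-0.2, -0.1, -0.7]
gripper_force: 29.8
tcp_pos: [0.5412, 0.3414, 0.0825]
wrist_force: [-0.6, 0.0, -1.4]
gripper_force: 29.9
```

```bash
python3 -m pendant '[[[0,0,0.01,0],[0,0,0.015,0],[0,0,0.015,0],[0,0,0.015,0]]]' |grep -E "force|pos"
```

```text
tcp_pos: [0.5409, 0.3411, 0.0807]
wrist_force: [-0.5, 0.1, -1.6]
gripper_force: 29.9
```

```bash
python3 -m pendant '[[[0,0,0.01,0],[0,0,0.01,0],[0,0,0.01,0]]]' |grep -E "force|pos"; python3 -m pendant '[[[0,0,0.01,0],[0,0,0.01,0],[0,0,0.01,0]]]' |grep -E "force|pos"
```

```text
tcp_pos: [0.541, 0.3412, 0.0804]
wrist_force: [-3.3, -0.7, 4.7]
gripper_force: 29.9
tcp_pos: [0.541, 0.3412, 0.0805]
wrist_force: [-4.7, -1.1, 9.4]
gripper_force: 29.9
```

Guard is seated. Back off a little, open, retreat upward.

```bash
python3 -m pendant '[[[0,0,-0.015,0],[0,0,-0.015,0]]]' |grep -E "force|pos"
python3 -m pendant '[[[0,0,0,0],[0,0,0,0],[0,0,0,0],[0,0,0,0],[0,0,0,0],[0,0,0,0],[0,0,0,0],[0,0,0,0]]]' 0 >/dev/null
python3 -m pendant '[[[0,0,0,0],[0,0,0,0],[0,0,0,0],[0,0,0,0]]]' |grep -E "force|pos|width"
python3 -m pendant '[[[0,0,-0.1,0],[0,0,-0.3,0],[0,0,-0.6,0],[0,0,-0.9,0],[0,0,-0.9,0]]]' >/dev/null
python3 -m pendant '[[[0,0,-0.3,0],[0,0,-0.7,0],[-0.3,-0.3,-0.7,0],[-0.6,-0.6,-0.7,0],[-0.7,-0.7,-0.7,0]]]' >/dev/null
python3 -m pendant '[[[-0.3,-0.3,0,0],[-0.7,-0.7,0,0],[-1,-1,0,0],[-1,-1,0,0],[-1,-1,0,0],[-1,-1,0,0]]]' |grep -E "force|pos|width"
python3 - <<'E'
from h import *
for n in("top","side"):
    im=snap(n,n+"8");h=cv2.cvtColor(im,cv2.COLOR_RGB2HSV)
    for c,lo,hi in(("blue",(105,100,40),(130,255,255)),("yellow",(18,110,90),(35,255,255)),("red",(0,150,80),(6,255,255))):
        k,l,st,ce=cv2.connectedComponentsWithStats(cv2.inRange(h,lo,hi))
        print(n,c,[(st[i].tolist(),ce[i].round(1).tolist()) for i in range(1,k) if st[i,4]>5 and (ce[i][0]<420 and 100<ce[i][1]<290)])
print("exp blue",proj("top",[.541,.3412,.123]),proj("side",[.541,.3412,.123]))
from w import pv,ux,uy
q=-.164;sx=np.cos(q)*ux+np.sin(q)*uy;sy=np.array([-sx[1],sx[0]])
for a in((.211,.017),(.191,.037),(.152,.034)): print(proj("top",np.r_[pv+a[0]*sx+a[1]*sy,.044]),proj("side",np.r_[pv+a[0]*sx+a[1]*sy,.044]))
E
```

```text
tcp_pos: [0.541, 0.3413, 0.0805]
wrist_force: [-2.2, -0.3, 4.4]
gripper_force: 29.9
tcp_pos: [0.5409, 0.3411, 0.0801]
wrist_force: [0.3, 0.4, 0.6]
gripper_width: 0.999
gripper_force: 0.0
tcp_pos: [0.3714, 0.5104, 0.2399]
wrist_force: [-0.4, -0.3, -0.4]
gripper_width: 1.0
gripper_force: 0.0
top blue [([156, 206, 14, 12, 144], [162.3, 211.6])]
top yellow [([327, 209, 38, 19, 178], [341.2, 217.7])]
top red [([344, 218, 4, 4, 14], [345.3, 219.5])]
side blue [([275, 130, 6, 4, 23], [277.6, 131.6])]
side yellow [([333, 129, 18, 11, 119], [341.5, 135.0]), ([0, 238, 22, 46, 508], [6.8, 253.6]), ([134, 238, 9, 26, 120], [137.6, 247.9]), ([266, 247, 20, 29, 169], [277.0, 259.4])]
side red [([202, 198, 7, 12, 28], [205.1, 203.4]), ([273, 256, 4, 4, 13], [274.2, 257.5])]
exp blue [159.66688142 209.97144586] [277.85896262 130.81219907]
t 18.85 tcp [0.3719 0.5101 0.2401] F [ 0.6 -0.4  1.2] F along -0.46 w 1.003
now s,q (if pulling) 0.6071 0.298
[326.44709254 210.74536683] [283.498635   247.19638616]
[332.03439138 220.88934644] [273.20309355 251.17406855]
[347.83647935 224.44922931] [269.42837438 263.12332248]
```

Everything checks out: the puller is upright in its stand, and the spring is still hooked (same pixels as before).

```bash
python3 -c "from station import r; print(r.finish_job())"
```

```text
the job is handed in; nothing more can be done
None
```

The spring is hooked on the red-capped post, the puller stands upright in its stand and is released, and the job was handed in at about 19 s of the 54 s; camera checks agreed, but no verdict came back.

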